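# Cock the shaking table for an earthquake demonstration

### The arm

A 6-joint arm with a two-finger parallel gripper is mounted at the origin on a cart in front of the work surface, level with it; the furniture and walls round the work are solid. World frame = base frame: x ahead of the robot, y to its left, z up, the work surface at z = 0. Lengths are in m, angles in rad, forces in N, time in s.
With the tool pointing down it reaches from about 0.25 to 0.775 m from the base axis. Payload 8.9 kg.
Tool frame: the origin (TCP) lies midway between the tips of the shut fingers; the grasp point (between the pads) lies 19 mm behind it; y points along the fingers, z is the direction in which the jaws open and shut, and the axes are right-handed (so a half turn about y gives the same grasp; the last joint's range is limited). The gripper opens to 85 mm and grips with 20 to 120 N. Pads are 22 mm wide; open, the fingers measure 114 mm over their backs; the gripper's body (76 mm by 85 mm) begins 54 mm behind the grasp point. The pads swing forward as they close: fully open they stand 13 mm farther back than shut.
Start: joints at [-1.444, 0.291, -0.153, 1.127, 0, 1.431], TCP at [0.138, -0.507, 0.231] pointing down, gripper open.
Joint ranges: [-2.52, 2.52], [-0.91, 1.74], [-1.3, 1.37], [-1.96, 2.02], [-1.52, 1.47], [-3.14, 3.14]. Speed limits (rad/s): [2.22, 2.22, 2.79, 3.14, 3.14, 3.14].

### API

Orientations are given as a unit quaternion [x, y, z, w].
In Python, from bench import robot gives the robot as it stands. The module is installed in compiled form; this text tells all that it offers.
- The arm moves only by the tool send_rows, never from a script. Its argument "increments" is one flat list of numbers, 7 for each row, row after row: the opening, from 0 (shut) to 1 (fully open), then the shift along the world's x, y, z in m, then the turn, a rotation vector about the world's x, y, z in degrees. In form: [gripper, x, y, z, ax, ay, az, gripper, x, y, z, ax, ay, az, ...]. A call has 1 to 20 rows; each row is the pose to reach, as a shift and turn from the pose measured when the call began; what a row does not reach only later rows make up. A row lasts 1/8 s, in which the tool goes at most 62.5 mm and 10.7 degrees, less where a joint would pass 70% of its speed; a pose out of reach is approached as far as the arm can. A call with a gripper value outside its range is refused whole. The fingers move at their own pace and stop on an object; "squeeze" is the grip in N (left out, the last holds). Time passes only in rows, so rows that repeat a pose let the fingers close. It gives the time, the measured TCP pose, the force and the opening at its end, in the units of the state.
- robot.sense(): the state, without advancing time (a new reading comes with each control period).
- robot.grab_frame(name): name is "scene" or "top" or "wrist"; returns the picture (480x640x3 uint8, blue, green, red); there is no depth.
- robot.camera_model(name): a dict with "intrinsics" (3x3 intrinsics, pixels), "k1" (the pictures are not rectified: a ray, as slopes to the right and down, at radius r is drawn at 1 + k1 r^2 times it, then the intrinsics apply), "R" (3x3) and "t" (3): a world point X has camera coordinates R X + t. Camera axes: x right, y down, z forward; pixel columns grow to the right and rows downward; lengths in m; the calibration is good to about 2 mm. A picture is of the moment at which its call begins: read the wrist's pose just before it. camera_model takes no time and is no camera call; for the wrist camera it gives the pose at the moment of the call.
- robot.job_done(): hands the job in, once; it reports no verdict.
The state is a dict: "time_s": time; "joint_positions": joint angles; "joint_vel": joint speeds; "joint_torque": joint torques, N m; "tcp_pos": TCP position; "tcp_rot": TCP orientation; "ft_force": force on the tool from outside, world axes, zero at the start; "ft_torque": the same for the moment, N m; "finger_gap": finger opening in m.
Only numpy, scipy, OpenCV 4.12 (cv2) and the standard library are available. Lean on these libraries where they do the work, as an engineer would, in place of code of your own. Each camera call takes 0.05 s, during which the arm holds its last target.

### The job

Get the little spring-loaded shaking table ready for the earthquake demonstration: first turn the damper lever at its side until its tip points at the index fin on the dial, then pull the table out by its upright handle, against its spring, until the table's pointer stands level with the rider on the scale, and keep it there. Finish while still holding the handle: if let go, the table springs back. The stone must ride along where it stands on the table; leave the rider, the index and the other things where they are.

Things in the scene. Friction and masses are not known exactly. Their poses are not given: they have to be found in the camera images.
- shaker: the shaking table's fixed base, on the work surface: a low grey housing 250 x 100 x 28 mm with two rails, a round dial (radius 98 mm, top 17 mm high) on its left and a scale bar on its right (top 31 mm high). Origin on the work surface under the housing, 25 mm behind the housing's middle; its -x axis is the direction in which the table is pulled (roughly towards the robot), +y the lever's side (left), z up
- plate (a joint): travel of the sliding table (plywood top 120 x 90 mm, upper face 42 mm above the work surface), in m: 0 = home at rest against its stop, grows as it is pulled along the base's -x, up to 0.085. A spring pulls it home: about 3 N at home, plus 0.9 N per 10 mm (about 9 N at 65 mm)
- handle (a point): middle of the graspable part of the table's upright handle: a dark round post 18 mm in diameter (22 mm at the rim at its very top), from 41 to 96 mm above the work surface; this point is on its axis, 72 mm up. It stands at the front of the table on a tongue 34 mm wide and moves with the table
- plate_pointer (a point): tip of the thin dark pointer that sticks out of the table's right edge over the scale bar, 38 mm up; axes as the base
- rider_mark (a point): end of the rider's ridge that faces the pointer. The rider is a dark saddle 14 mm wide on the scale bar, with a thin ridge across, 45 mm high; when the table is pulled right, pointer and ridge are at the same place along the base's x. Axes as the base
- rider (a joint): place of the rider on the scale, in m, in the same measure as the table's travel: the pointer is level with the rider when joint plate = joint rider. Stiff; not to be moved
- lever_pivot (a point): the vertical hinge axis of the damper lever and of the index, 30 mm above the work surface
- lever (a joint): angle of the damper lever, rad: 0 = it points along the base's +y (straight out to the side), positive = turned counter-clockwise seen from above (towards the handle end); range -0.95 to 0.95. It stays where it is left; friction 0.10 N m (under 2 N at the knob)
- lever_knob (a point): middle of the lever's upright round black knob, 60 mm out from the hinge axis: 18 mm in diameter, from 32 to 70 mm above the work surface; this point is on its axis, 55 mm up
- lever_tip (a point): narrow tip of the lever, 83 mm out from the hinge axis; its y axis points along the lever
- index_fin (a point): inner end of the upright dark index fin on the dial's rim, 86 mm out from the hinge axis, 3 mm wide and up to 36 mm high; its y axis points along the index arm, which runs under the lever
- index (a joint): angle of the index, rad, measured as the lever's: the lever points at the fin when joint lever = joint index. Stiff; not to be moved
- plate_middle (a point): point on the table's upper face at the middle of the part where the stone stands; moves with the table; axes as the base
- stone_mid (a point): middle of the rough brown-green stone, 44 x 62 x 40 mm, standing loose on the table; held there by friction only
- bar_a_mid (a point): white flat sampling bar, 16 x 86 x 10 mm, lying left of and before the shaking table; its middle; to be left alone
- bar_b_mid (a point): another such white bar, 16 x 86 x 10 mm; its middle; to be left alone
- magnet_mid (a point): round white magnet with dark face, 38 mm across, 13 mm high, right of the front of the shaking table; its middle; to be left alone
- cap_mid (a point): green conical screw cap, 20 mm across, 24 mm high, standing right of the shaking table; its middle; to be left alone
- bottle_red_mid (a point): white dropper bottle with red tip, 28 mm across, 71 mm high, standing right of the shaking table, behind the cap; its middle; to be left alone

How it is judged:
By the outcome, as a careful person would: the job done as asked, in the order asked, and still so for the second after the job is handed in, while the arm keeps its last pose, push and grip.
It also fails if it takes over 45 s, if anything falls off the work surface, if the arm or the gripper's body presses on something with over 40 N, if the wrist force passes 120 N, or if a joint passes its speed limit or range.

## Working session

There is one attempt and no reset: what is moved stays moved. The work goes in short steps, Python scripts to look and compute and a tool call to move; the robot and the scene stay as the last step left them, time stands still between calls to the robot, and variables do not carry over. Pictures are saved under pics/ and viewed, and the job is handed in when it is done.

Besides the shell and the picture viewer there is one more tool, called by a JSON object that holds its "op" and its "data", one argument or row to a line. send_rows: Moves the arm, as the interface text tells. Its arguments: {"type":"object","properties":{"increments":{"type":"array","items":{"type":"number"}},"squeeze":{"type":"number"}},"required":["increments"]}

```bash
mkdir -p pics; ls; python3 - <<'E'
from bench import robot
import cv2
s=robot.sense();print(s)
for n in("scene","top","wrist"):
    m=robot.camera_model(n);print(n,m)
    cv2.imwrite(f"pics/{n}0.png",robot.grab_frame(n))
E
```

```text
pics
{'time_s': 0.0, 'joint_positions': array([-1.44432863e+00,  2.91245483e-01, -1.54107791e-01,  1.12670164e+00,
       -4.15707616e-05,  1.43155412e+00]), 'joint_vel': array([-0.00034407,  0.00073383, -0.00053672,  0.00073291,  0.00115784,
       -0.00076621]), 'joint_torque': array([-9.22289073e-04, -5.37146544e+01,  3.31372654e+01,  1.60523574e-02,
       -2.06799245e-04, -7.96642155e-06]), 'tcp_pos': array([ 0.13782721, -0.50614055,  0.2307573 ]), 'tcp_rot': array([-0.09367837,  0.7013205 , -0.70043038,  0.09365466]), 'ft_force': array([-0.08060586, -0.1063143 , -0.40166246]), 'ft_torque': array([ 0.00913912, -0.01103433,  0.02425946]), 'finger_gap': 0.08506853295295687}
scene {'intrinsics': array([[537.03501289,   0.        , 317.23127833],
       [  0.        , 537.03501289, 237.82294702],
       [  0.        ,   0.        ,   1.        ]]), 'k1': -0.015157664890659913, 'R': array([[-0.80766513, -0.58949626,  0.01308411],
       [-0.37000563,  0.48941549, -0.78966342],
       [ 0.45910006, -0.6426248 , -0.61340076]]), 't': array([0.52017427, 0.21453296, 0.67439769])}
top {'intrinsics': array([[620.448025  ,   0.        , 323.29485834],
       [  0.        , 620.448025  , 229.21940294],
       [  0.        ,   0.        ,   1.        ]]), 'k1': 0.06981396396450538, 'R': array([[ 0.00630976, -0.99997576,  0.00294323],
       [-0.99346663, -0.00660402, -0.11393174],
       [ 0.11394841, -0.00220512, -0.99348422]]), 't': array([0.08329998, 0.6021416 , 1.01556038])}
wrist {'intrinsics': array([[376.44352737,   0.        , 324.66986948],
       [  0.        , 376.44352737, 243.7059457 ],
       [  0.        ,   0.        ,   1.        ]]), 'k1': -0.048647763650532735, 'R': array([[ 0.2629321 , -0.96481251, -0.00187874],
       [-0.93047517, -0.25408837,  0.26392246],
       [-0.25511305, -0.06764557, -0.96454207]]), 't': array([-0.52244782, -0.03495109,  0.37856006])}
```

View pics/scene0.png

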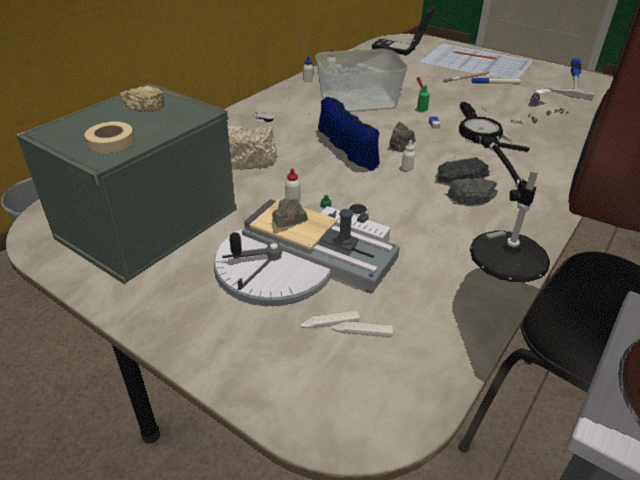

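View pics/top0.png

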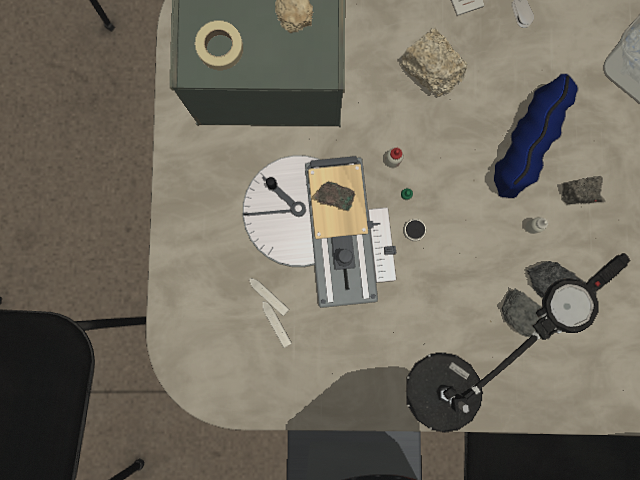

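The top view shows the lever's knob at about (271,183) and its pivot at (298,209). The index points left to (246,214), the handle is at (343,256), the rider at (390,250) and the pointer at (376,224). I'll enlarge the crops next.

```bash
python3 - <<'E'
import cv2
t=cv2.imread("pics/top0.png")[145:315,235:435]; cv2.imwrite("pics/topz.png",cv2.resize(t,(800,680)[:2],interpolation=cv2.INTER_CUBIC)[:600])
t=cv2.imread("pics/top0.png")[150:300,235:435]; cv2.imwrite("pics/topz.png",cv2.resize(t,None,fx=4,fy=4,interpolation=cv2.INTER_CUBIC))
t=cv2.imread("pics/scene0.png")[160:310,205:405]; cv2.imwrite("pics/scenez.png",cv2.resize(t,None,fx=4,fy=4,interpolation=cv2.INTER_CUBIC))
E
```

```text
(no output)
```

View pics/topz.png

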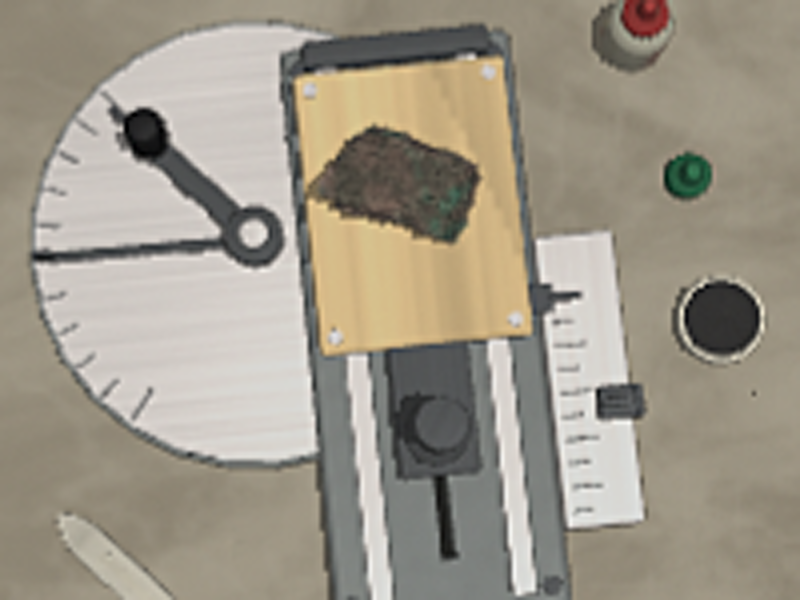

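View pics/scenez.png

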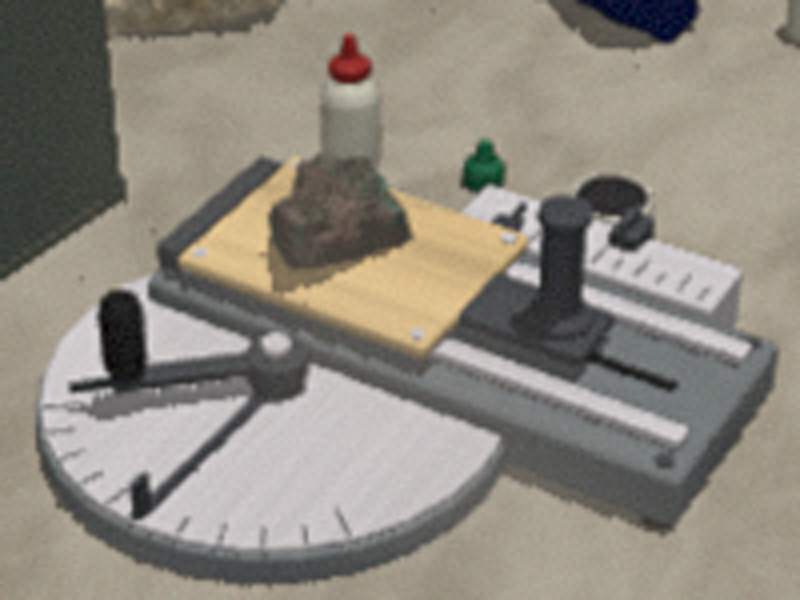

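View pics/wrist0.png

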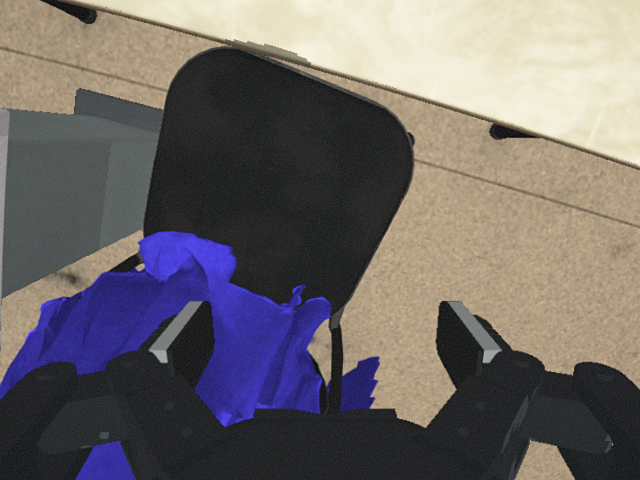

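```bash
cat > h.py <<'E'
import numpy as np, cv2
from scipy.spatial.transform import Rotation as Rn
def ray(m,uv):
    K=np.array(m["intrinsics"]);k=m["k1"]
    d=np.array([(uv[0]-K[0,2])/K[0,0],(uv[1]-K[1,2])/K[1,1]]);s=d.copy()
    for _ in range(20): s=d/(1+k*(s@s))
    R=np.array(m["R"]);o=-R.T@np.array(m["t"]); v=R.T@np.array([s[0],s[1],1]); return o,v/np.linalg.norm(v)
def plane(m,uv,z):
    o,v=ray(m,uv); return o+v*(z-o[2])/v[2]
def tri(rs):
    A=np.zeros((3,3));b=np.zeros(3)
    for o,v in rs:
        P=np.eye(3)-np.outer(v,v);A+=P;b+=P@o
    return np.linalg.solve(A,b)
def proj(m,X):
    R=np.array(m["R"]);c=R@np.array(X)+np.array(m["t"]);s=c[:2]/c[2];s=s*(1+m["k1"]*(s@s));K=np.array(m["intrinsics"])
    return np.array([K[0,0]*s[0]+K[0,2],K[1,1]*s[1]+K[1,2]])
E
python3 - <<'E'
from h import *
from bench import robot
T=robot.camera_model("top");S=robot.camera_model("scene")
tz=lambda u,v:((u+.5)/4-.5+235,(v+.5)/4-.5+150)
sz=lambda u,v:((u+.5)/4-.5+205,(v+.5)/4-.5+160)
np.set_printoptions(precision=4,suppress=True)
for n,p,z in [("pivot",(254,235),.034),("knob",(148,130),.07),("tip",(118,105),.03),("handle",(440,424),.096),("fin",(36,257),.03),("ptr",(581,295),.038),("rider",(598,398),.045),("riderR",(645,398),.045),
 ("railLa",(358,356),.03),("railLb",(380,590),.03),("railRa",(500,342),.03),("railRb",(525,590),.03),("plTL",(295,73),.042),("plTR",(502,57),.042),("plBL",(323,353),.042),("plBR",(532,332),.042)]:
    print(n,plane(T,tz(*p),z))
print()
for n,p,z in [("handle",(565,205),.096),("knobtop",(120,297),.07),("pivot",(277,343),.034),("fintop",(139,480),.036),("ptr",(497,212),.038),("rider",(612,232),.045)]: print(n,plane(S,sz(*p),z))
E
```

```text
pivot [0.637  0.1302 0.034 ]
knob [0.675  0.1728 0.07  ]
tip [0.6934 0.1892 0.03  ]
handle [0.5526 0.0533 0.096 ]
fin [0.6275 0.2229 0.03  ]
ptr [ 0.6117 -0.0082  0.038 ]
rider [ 0.5676 -0.0144  0.045 ]
riderR [ 0.5678 -0.034   0.045 ]
railLa [0.586  0.0857 0.03  ]
railLb [0.4876 0.0759 0.03  ]
railRa [0.5924 0.0255 0.03  ]
railRb [0.488  0.0151 0.03  ]
plTL [0.7053 0.1132 0.042 ]
plTR [0.7128 0.0254 0.042 ]
plBL [0.586  0.1004 0.042 ]
plBR [0.5954 0.0128 0.042 ]

handle [0.5541 0.0495 0.096 ]
knobtop [0.6766 0.1737 0.07  ]
pivot [0.6399 0.1252 0.034 ]
fintop [0.6269 0.2207 0.036 ]
ptr [0.6187 0.0012 0.038 ]
rider [ 0.5658 -0.0081  0.045 ]
```

```bash
python3 - <<'E'
from h import *
from bench import robot
np.set_printoptions(precision=4,suppress=True)
s=robot.sense();print(Rn.from_quat(s["tcp_rot"]).as_matrix())
for n in("scene","top","wrist"):
    m=robot.camera_model(n);print(n,-m["R"].T@m["t"],m["R"][2])
T=robot.camera_model("top");S=robot.camera_model("scene")
print("post",tri([ray(S,(532,172)),ray(T,(461,405))]),"base",plane(S,(512,255),.02),plane(T,(445,393),.02), "lens",tri([ray(S,(482,127)),ray(T,(571,306))]))
for n,uv in [("joint",(521,195))]: print(tri([ray(S,uv),ray(T,(461,393))]))
E
python3 - <<'E'
import cv2
t=cv2.imread("pics/top0.png")[250:450,395:635]; cv2.imwrite("pics/topm.png",cv2.resize(t,None,fx=3,fy=3))
E
```

```text
[[-0.9649 -0.0001  0.2627]
 [-0.2627  0.001  -0.9649]
 [-0.0001 -1.     -0.001 ]]
scene [0.1899 0.635  0.5763] [ 0.4591 -0.6426 -0.6134]
top [0.482  0.0895 1.0773] [ 0.1139 -0.0022 -0.9935]
wrist [ 0.2014 -0.4874  0.3735] [-0.2551 -0.0678 -0.9645]
post [ 0.3352 -0.1095  0.1703] base [ 0.3248 -0.1031  0.02  ] [ 0.3319 -0.1158  0.02  ] lens [ 0.4763 -0.284   0.1328]
[ 0.344  -0.1211  0.1201]
```

View pics/topm.png

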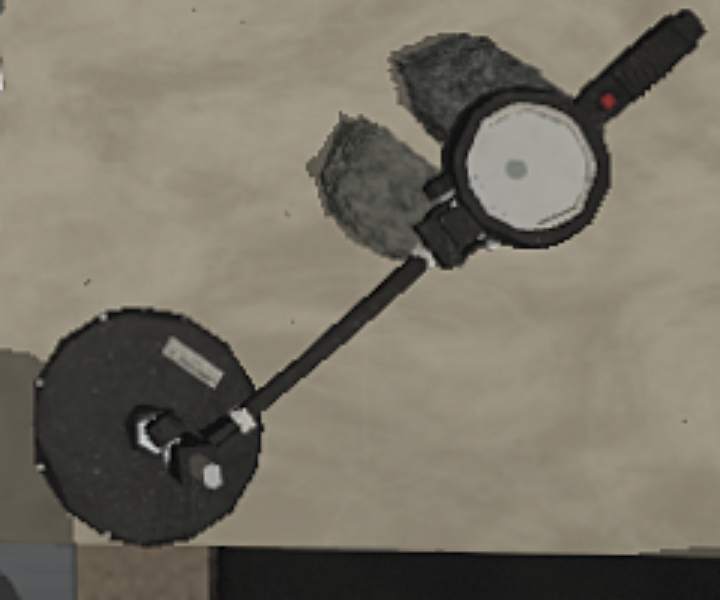

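{"op": "send_rows", "data": {
  "increments": [1,0,0,0.05,0,0,0,1,0.01,0.01,0.1,0,0,3,1,0.04,0.05,0.11,0,0,7,1,0.08,0.1,0.11,0,0,14,1,0.12,0.15,0.11,0,0,21,1,0.16,0.2,0.11,0,0,28,1,0.2,0.25,0.11,0,0,35,1,0.24,0.3,0.11,0,0,42,1,0.28,0.35,0.11,0,0,49,1,0.32,0.4,0.11,0,0,56,1,0.36,0.45,0.1,0,0,63,1,0.4,0.5,0.08,0,0,70,1,0.44,0.55,0.05,0,0,76,1,0.48,0.605,0.02,0,0,81,1,0.48,0.605,0.02,0,0,81,1,0.48,0.605,0.02,0,0,81]
}}

```text
time_s: 2.15
tcp_pos: [0.6177, 0.1008, 0.2484]
tcp_rot: [0.528, -0.473, 0.47, -0.526]
ft_force: [-0.5, 0.1, 0.8]
finger_gap: 0.0856
```

```bash
python3 - <<'E'
from h import *
from bench import robot
np.set_printoptions(precision=4,suppress=True)
import pickle
s=robot.sense();print(s["time_s"],s["tcp_pos"],Rn.from_quat(s["tcp_rot"]).as_matrix()[:,2],s["joint_positions"],s["joint_vel"])
m=robot.camera_model("wrist");im=robot.grab_frame("wrist");cv2.imwrite("pics/w1.png",im);pickle.dump(m,open("w1.pkl","wb"))
E
```

```text
2.15 [0.6177 0.1008 0.2484] [ 0.9938  0.1112 -0.0044] [0.0448 0.4851 0.1842 1.2743 0.0003 1.5042] [-0.0422 -0.0511 -0.015   0.0198 -0.0131 -0.0211]
```

View pics/w1.png

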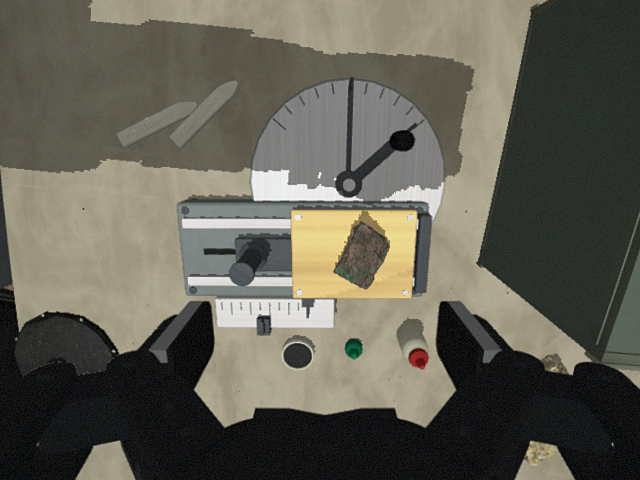

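The wrist view shows everything: pivot (348,184), knob top (402,140), fin (351,80), pointer (308,318), rider (264,325) and handle top (243,270). I'll zoom in to measure.

```bash
python3 - <<'E'
import cv2
t=cv2.imread("pics/w1.png")
cv2.imwrite("pics/w1a.png",cv2.resize(t[70:210,300:460],None,fx=4,fy=4,interpolation=cv2.INTER_CUBIC))
cv2.imwrite("pics/w1b.png",cv2.resize(t[225:345,205:345],None,fx=5,fy=5,interpolation=cv2.INTER_CUBIC))
E
```

```text
(no output)
```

View pics/w1a.png

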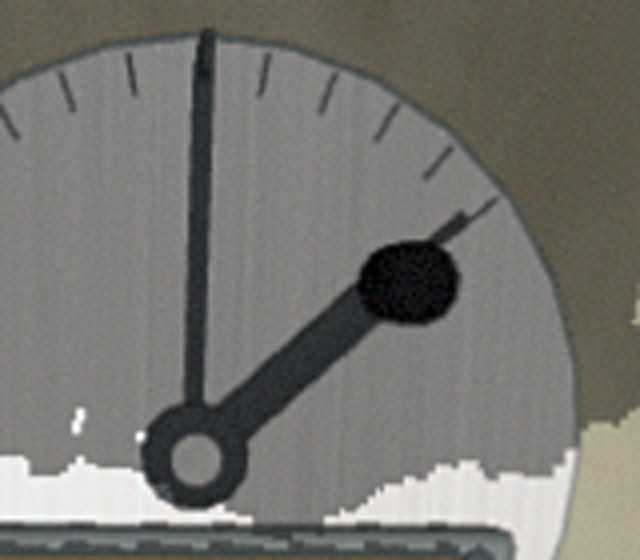

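View pics/w1b.png

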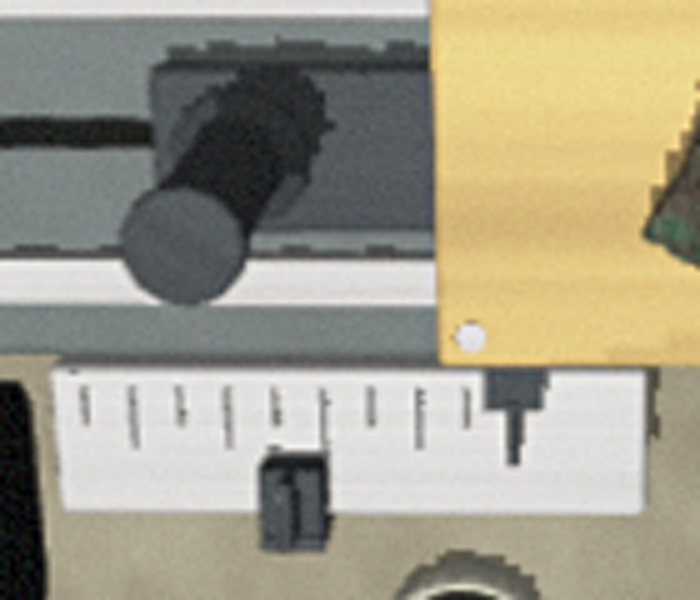

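```bash
python3 - <<'E'
from h import *
import pickle
np.set_printoptions(precision=4,suppress=True)
m=pickle.load(open("w1.pkl","rb"))
a=lambda u,v:((u+.5)/4-.5+300,(v+.5)/4-.5+70)
b=lambda u,v:((u+.5)/5-.5+205,(v+.5)/5-.5+225)
pl=lambda p,z:plane(m,p,z)
piv=pl(a(196,459),.035);fin=pl(a(207,32),.036);arm=pl(a(197,380),.024);arm2=pl(a(205,100),.024);kn=pl(a(409,282),.055);tip=pl(a(466,214),.03)
print("piv",piv,"fin",fin,"arm",arm,arm2,"knob",kn,"tip",tip)
h=pl(b(183,244),.096);print("handle",h)
ptr=pl(b(514,464),.038);rid=pl(b(295,472),.045);rid2=pl(b(293,545),.045);print("ptr",ptr,"rid",rid,rid2)
e1=pl(b(438,330),.042);e2=pl(b(433,0),.042);print("plate front edge",e1,e2)
y=e2-e1;yaw=np.arctan2(y[1],y[0])-np.pi/2
# plate long edge
f1=pl(((291+.0),298),.042);f2=pl((413,298),.042);x=f2-f1;print("yaw",yaw,np.arctan2(x[1],x[0]))
# scale left edge
g1=pl(b(65,510),.031);g2=pl(b(640,512),.031);x=g2-g1;print("scale yaw",np.arctan2(x[1],x[0]),np.linalg.norm(x))
for n,q in(("fin",fin),("knob",kn),("tip",tip)):
    d=q-piv;print(n,np.hypot(*d[:2]),np.arctan2(d[1],d[0]))
for yw in(.09,.105,.115):
    ex=np.array([np.cos(yw),np.sin(yw)]);print(yw,"travel",(ptr-rid)[:2]@ex)
E
```

```text
piv [0.6352 0.1321 0.035 ] fin [0.6257 0.2255 0.036 ] arm [0.6338 0.1497 0.024 ] [0.6276 0.2128 0.024 ] knob [0.6747 0.1772 0.055 ] tip [0.6902 0.1944 0.03  ]
handle [0.5514 0.0553 0.096 ]
ptr [ 0.6103 -0.0073  0.038 ] rid [ 0.5664 -0.0107  0.045 ] [ 0.5671 -0.0272  0.045 ]
plate front edge [0.5923 0.0222 0.042 ] [0.5854 0.089  0.042 ]
yaw 0.10283541471268243 0.11250983597503843
scale yaw 0.11336538589170364 0.12221289820957944
fin 0.09391366293768474 1.6721710101253764
knob 0.05998905611155469 0.8518284400444717
tip 0.08312029876709821 0.8482038202994269
0.09 travel 0.04401027140652723
0.105 travel 0.04399726528053107
0.115 travel 0.04398309470251935
```

{"op": "send_rows", "data": {
  "increments": [0.55,0.01,0.013,0,0,0,-8,0.55,0.02,0.026,-0.02,0,0,-16,0.55,0.03,0.04,-0.04,0,0,-24,0.55,0.04,0.053,-0.06,0,0,-32,0.55,0.05,0.067,-0.08,0,0,-40,0.55,0.057,0.0764,-0.1,0,0,-47.7,0.55,0.057,0.0764,-0.12,0,0,-47.7,0.55,0.057,0.0764,-0.13,0,0,-47.7,0.55,0.057,0.0764,-0.13,0,0,-47.7]
}}

```text
time_s: 3.32
tcp_pos: [0.6742, 0.1751, 0.1197]
tcp_rot: [-0.292, 0.646, -0.643, 0.29]
ft_force: [0.3, 0.7, -0.6]
finger_gap: 0.047
```

```bash
cat > look.py <<'E'
from h import *
from bench import robot
import pickle,sys
np.set_printoptions(precision=4,suppress=True)
n=sys.argv[1]
s=robot.sense();z=Rn.from_quat(s["tcp_rot"]).as_matrix();print(s["time_s"],s["tcp_pos"],"jaw",np.degrees(np.arctan2(z[1,2],z[0,2])),"y",z[:,1],"F",s["ft_force"],s["finger_gap"],"q6",s["joint_positions"])
for c in sys.argv[2:]:
    m=robot.camera_model(c);im=robot.grab_frame(c);cv2.imwrite(f"pics/{n}_{c}.png",im);pickle.dump(m,open(f"{n}_{c}.pkl","wb"))
E
python3 look.py k1 wrist
```

```text
3.325 [0.6742 0.1751 0.1197] jaw -41.42308215324823 y [-0.003   0.0021 -1.    ] F [ 0.3048  0.6825 -0.5862] 0.04696496452542187 q6 [0.148  0.6915 0.2047 1.0866 0.0025 2.4418]
```

View pics/k1_wrist.png

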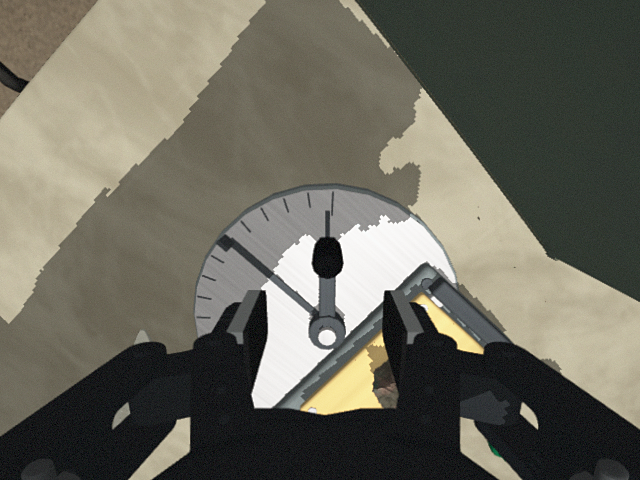

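The knob (327,257) is centred between the pads (mid about 325), so I'll descend and close.

{"op": "send_rows", "data": {
  "increments": [0.55,0.0006,0.002,-0.025,0,0,0,0.55,0.0006,0.002,-0.05,0,0,0,0.55,0.0006,0.002,-0.07,0,0,0,0.55,0.0006,0.002,-0.081,0,0,0,0.55,0.0006,0.002,-0.081,0,0,0,0.3,0.0006,0.002,-0.081,0,0,0,0.1,0.0006,0.002,-0.081,0,0,0,0,0.0006,0.002,-0.081,0,0,0,0,0.0006,0.002,-0.081,0,0,0,0,0.0006,0.002,-0.081,0,0,0],
  "squeeze": 30
}}

```text
time_s: 4.62
tcp_pos: [0.6762, 0.1774, 0.0406]
tcp_rot: [-0.29, 0.645, -0.644, 0.291]
ft_force: [0.5, -0.1, 6.6]
finger_gap: 0.0168
```

```bash
python3 look.py k2 wrist
```

```text
4.625 [0.6762 0.1774 0.0406] jaw -41.40804157563376 y [ 0.0003  0.0025 -1.    ] F [ 0.4871 -0.079   6.5778] 0.016759234748967917 q6 [0.151  0.7587 0.1141 0.9255 0.0024 2.4445]
```

View pics/k2_wrist.png

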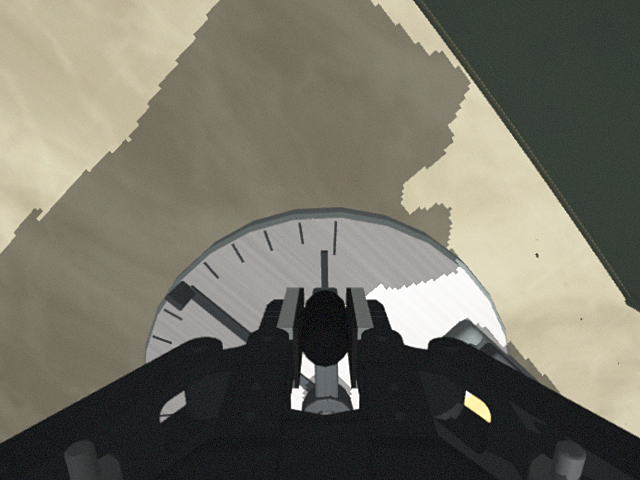

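{"op": "send_rows", "data": {
  "increments": [0,-0.0032,0.0027,0,0,0,4,0,-0.0066,0.0052,0,0,0,8,0,-0.0102,0.0074,0,0,0,12,0,-0.0138,0.0094,0,0,0,16,0,-0.0177,0.0111,0,0,0,20,0,-0.0216,0.0125,0,0,0,24,0,-0.0256,0.0137,0,0,0,28,0,-0.0297,0.0146,0,0,0,32,0,-0.0338,0.0152,0,0,0,36,0,-0.038,0.0155,0,0,0,40,0,-0.0422,0.0155,0,0,0,44,0,-0.0443,0.0154,0,0,0,46,0,-0.0443,0.0154,0,0,0,46,0,-0.0443,0.0154,0,0,0,46]
}}

```text
time_s: 6.42
tcp_pos: [0.6311, 0.192, 0.0406]
tcp_rot: [0.52, -0.481, 0.479, -0.519]
ft_force: [-4.5, -4.6, 3.2]
finger_gap: 0.0172
```

```bash
python3 look.py k3 wrist scene; python3 - <<'E'
import cv2
t=cv2.imread("pics/k3_wrist.png")
cv2.imwrite("pics/k3z.png",cv2.resize(t[190:420,200:450],None,fx=2.6,fy=2.6,interpolation=cv2.INTER_CUBIC))
E
```

```text
6.425 [0.6311 0.192  0.0406] jaw 4.534511176809606 y [-0.0031  0.0006 -1.    ] F [-4.4829 -4.5959  3.1571] 0.017226796897463332 q6 [ 0.1841  0.6929 -0.0179  0.863   0.0012  1.6757]
```

View pics/k3z.png

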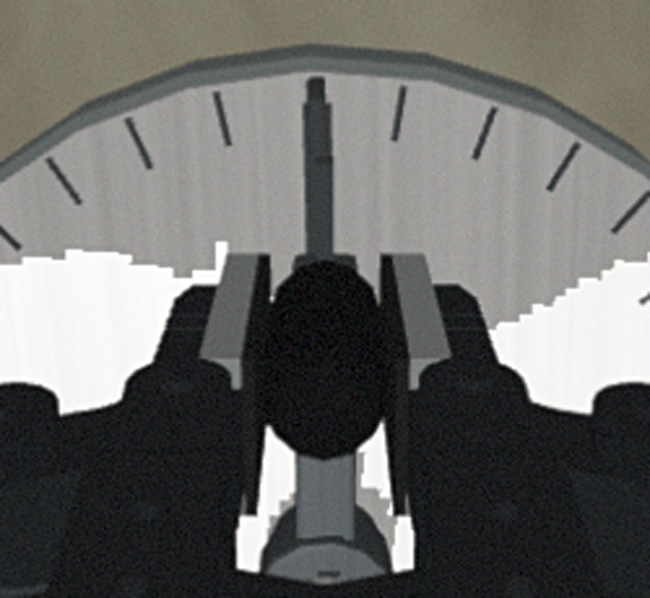

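View pics/k3_scene.png

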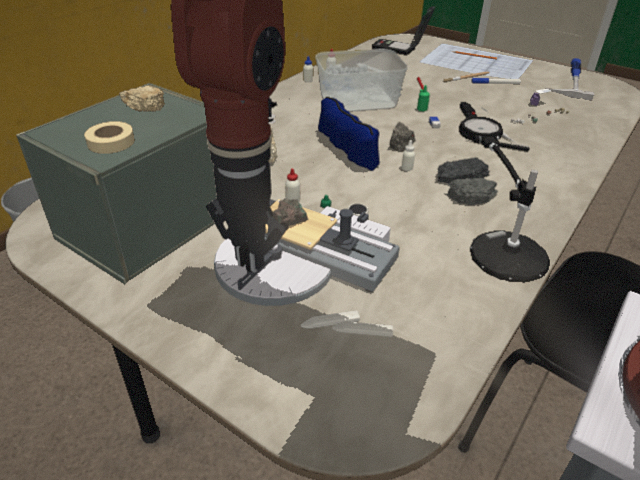

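```bash
python3 - <<'E'
import cv2
t=cv2.imread("pics/k3_wrist.png")
t=cv2.convertScaleAbs(t[212:296,290:360],alpha=1.8,beta=0)
cv2.imwrite("pics/k3y.png",cv2.resize(t,None,fx=7,fy=7,interpolation=cv2.INTER_CUBIC))
E
```

```text
(no output)
```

View pics/k3y.png

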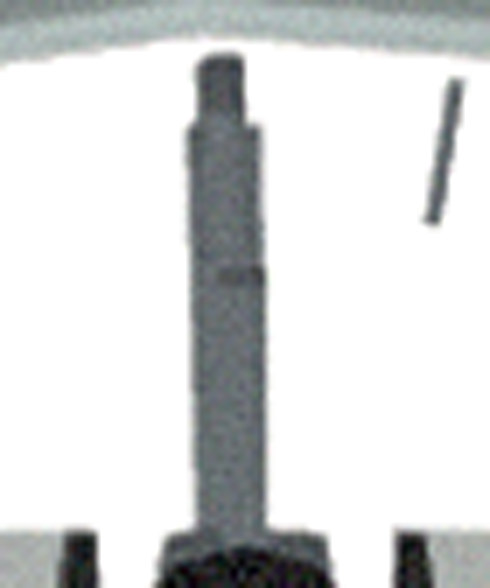

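```bash
python3 - <<'E'
from h import *
import pickle
np.set_printoptions(precision=1,suppress=True)
m=pickle.load(open("k3_wrist.pkl","rb"))
f=lambda r,a,z,s=0:((proj(m,[.6352+r*np.cos(a)-s*np.sin(a),.1321+r*np.sin(a)+s*np.cos(a),z])-[290,212])+.5)*7-.5
for r,z in[(.098,.017),(.096,.02),(.096,.036),(.086,.036),(.086,.02),(.083,.032),(.083,.026),(.07,.032)]:
    print(r,z,f(r,1.668,z,-.0015),f(r,1.668,z,.0015), "lever@1.64",f(r,1.64,z))
E
```

```text
0.098 0.017 [244.6  -1.5] [197.6  -0.7] lever@1.64 [264.   -1.2]
0.096 0.02 [245.   38.4] [197.4  39.2] lever@1.64 [263.8  38.7]
0.096 0.036 [244.1  92.8] [191.6  93.7] lever@1.64 [264.8  93.1]
0.086 0.036 [247.1 261. ] [195.5 261.9] lever@1.64 [262.8 261.3]
0.086 0.02 [247.8 192.1] [200.9 192.8] lever@1.64 [262.  192.3]
0.083 0.032 [248.2 290.8] [198.1 291.6] lever@1.64 [262.  291.1]
0.083 0.026 [248.4 263.1] [200.1 263.8] lever@1.64 [261.7 263.3]
0.07 0.032 [251.9 494.2] [202.9 495. ] lever@1.64 [259.4 494.5]
```

{"op": "send_rows", "data": {
  "increments": [0.5,0,0,0,0,0,0,0.5,0,0,0,0,0,0,0.5,0,0,0,0,0,0,0.5,0,0,0,0,0,0,0.5,0,0,0.04,0,0,0,0.5,0,-0.03,0.09,0,0,0,0.5,0,-0.06,0.12,0,0,0,0.5,0,-0.06,0.12,0,0,0,0.5,0,-0.06,0.12,0,0,0]
}}

```text
time_s: 7.65
tcp_pos: [0.6307, 0.1323, 0.1599]
tcp_rot: [0.52, -0.481, 0.479, -0.519]
ft_force: [-0.3, 0.3, -0.5]
finger_gap: 0.0428
```

```bash
python3 look.py k4 wrist top; python3 - <<'E'
import cv2
t=cv2.imread("pics/k4_wrist.png")
cv2.imwrite("pics/k4h.png",t)
E
```

```text
7.65 [0.6307 0.1323 0.1599] jaw 4.523482022700465 y [-0.0039  0.0009 -1.    ] F [-0.261   0.2708 -0.5062] 0.042834546856387316 q6 [0.0928 0.5641 0.0828 1.0933 0.0012 1.5847]
```

View pics/k4h.png

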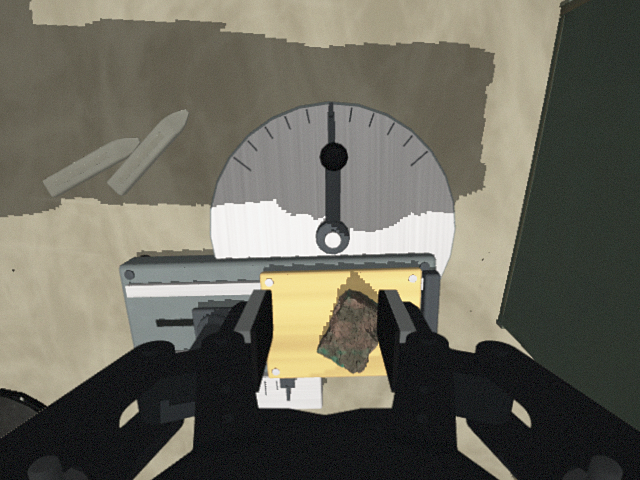

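```bash
python3 - <<'E'
import cv2
t=cv2.imread("pics/k4_wrist.png")
t=cv2.convertScaleAbs(t[95:255,295:375],alpha=1.8,beta=0)
t=cv2.resize(t,None,fx=7,fy=3.7,interpolation=cv2.INTER_CUBIC)
cv2.imwrite("pics/k4y.png",t)
E
```

```text
(no output)
```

View pics/k4y.png

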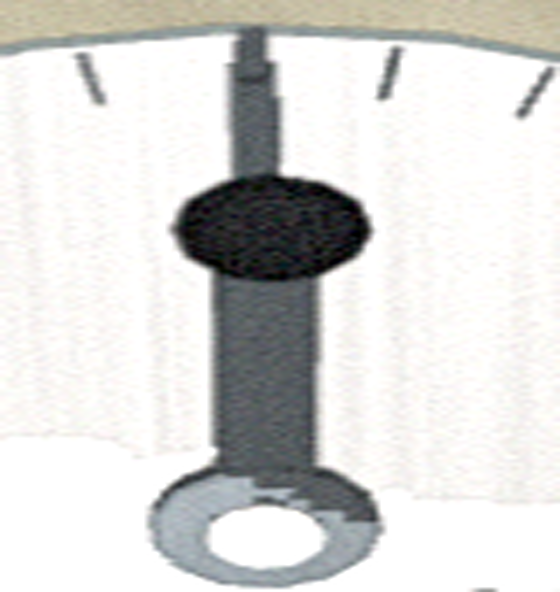

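```bash
python3 - <<'E'
from h import *
import pickle
np.set_printoptions(precision=4,suppress=True)
m=pickle.load(open("k4_wrist.pkl","rb"))
a=lambda u,v:((u+.5)/7-.5+295,(v+.5)/3.7-.5+95)
P={n:plane(m,a(*p),z) for n,p,z in[("hub",(267,535),.035),("armN",(267,440),.032),("armF",(266,300),.032),("knob",(272,225),.07),("fin",(251,40),.033),("band",(252,75),.034),("tip150L",(232,150),.025),("tip150R",(279,150),.031),("tip90R",(275,95),.031),("tip90L",(232,95),.031)]}
for n in P:
    d=P[n]-P["hub"]; print(n,P[n],np.hypot(*d[:2]),np.arctan2(d[1],d[0]))
g=cv2.cvtColor(cv2.imread("pics/k4_wrist.png"),cv2.COLOR_BGR2GRAY)
for r in(104,108,112,116,120,125,130,135,140,175,185,195,205,215): print(r,g[r,322:345])
E
```

```text
hub [0.6354 0.1316 0.035 ] 0.0 0.0
armN [0.6339 0.1501 0.032 ] 0.018557070739092022 1.6528431213214236
armF [0.6315 0.1773 0.032 ] 0.0458642121222524 1.656562669146346
knob [0.6301 0.1926 0.07  ] 0.061278589538073476 1.6579287271036742
fin [0.626  0.2244 0.033 ] 0.09330326341399048 1.671516386727767
band [0.6266 0.2182 0.034 ] 0.08707877592608346 1.671813835022466
tip150L [0.6258 0.2049 0.025 ] 0.07394363666930716 1.701161469611311
tip150R [0.6304 0.2052 0.031 ] 0.07375564477475481 1.6382542642287785
tip90R [0.6292 0.215  0.031 ] 0.08368574091159843 1.6450736311815781
tip90L [0.625  0.2147 0.031 ] 0.08377062844098188 1.6956595047951255
104 [ 89  91  97 116 114 121 106  66  51  57  50  91 104 103 102  88  87  87
  87  88  84  88  86]
108 [141 147 148 148 148 148  90  48  51  52  55 116 145 145 145 145 141 146
 143 146 143 142 142]
112 [143 143 148 151 148  98  59  51  55  50  48  47  99 142 141 142 146 143
 142 145 143 141 140]
116 [144 143 143 151 144 110  59  33  35  32  34  54  97 140 142 147 141 145
 147 145 145 144 139]
120 [142 142 138 150 150 110  66  46  44  56  50  57  98 139
[... 229 characters left out ...]
41 139]
135 [143 142 140 141 153 127  73  51  47  55  53  56  57 123 140 147 139 140
 144 145 142 139 140]
140 [141 143 147 142 146 133  70  53  53  56  59  46  64 139 145 145 142 136
 143 141 144 141 138]
175 [140 146 145  75  44  49  56  58  54  51  56  54  54  51  48  51  48  52
  90 141 141 142 135]
185 [148 143 140  94  54  46  55  54  57  53  51  57  48  53  49  54  42  44
  84 140 144 135 135]
195 [137 141 144  88  54  48  47  54  45  50  51  51  54  51  51  45  47  54
 110 140 142 139 138]
205 [139 143 147  88  47  53  50  50  50  52  51  57  46  54  53  51  50  48
 103 139 146 138 132]
215 [136 136 150  96  46  44  53  50  59  49  49  49  49  48  55  48  45  44
 102 139 141 139 135]
```

{"op": "send_rows", "data": {
  "increments": [0.5,0,0.03,-0.03,0,0,0,0.5,0,0.0597,-0.06,0,0,0,0.5,0,0.0597,-0.09,0,0,0,0.5,0,0.0597,-0.11,0,0,0,0.5,0,0.0597,-0.119,0,0,0,0.5,0,0.0597,-0.119,0,0,0,0.2,0,0.0597,-0.119,0,0,0,0,0,0.0597,-0.119,0,0,0,0,0,0.0597,-0.119,0,0,0,0,-0.0006,0.0597,-0.119,0,0,0.5,0,-0.0011,0.0597,-0.119,0,0,1,0,-0.0011,0.0597,-0.119,0,0,1,0,-0.0011,0.0597,-0.119,0,0,1]
}}

```text
time_s: 9.38
tcp_pos: [0.63, 0.1926, 0.0411]
tcp_rot: [0.524, -0.476, 0.474, -0.523]
ft_force: [0.7, 0.5, 6.2]
finger_gap: 0.0169
```

{"op": "send_rows", "data": {
  "increments": [0.5,0,0,0,0,0,0,0.5,0,0,0,0,0,0,0.5,0,0,0,0,0,0,0.5,0,0,0,0,0,0,0.5,0,0,0.04,0,0,0,0.5,0,-0.03,0.09,0,0,0,0.5,0,-0.06,0.12,0,0,0,0.5,0,-0.06,0.12,0,0,0,0.5,0,-0.06,0.12,0,0,0]
}}

```text
time_s: 10.5
tcp_pos: [0.6295, 0.1328, 0.1603]
tcp_rot: [0.525, -0.476, 0.474, -0.523]
ft_force: [-0.3, 0.6, -1.8]
finger_gap: 0.0431
```

```bash
python3 look.py k5 wrist; python3 - <<'E'
import cv2
t=cv2.imread("pics/k5_wrist.png")
t=cv2.convertScaleAbs(t[95:255,295:375],alpha=1.8,beta=0)
t=cv2.resize(t,None,fx=7,fy=3.7,interpolation=cv2.INTER_CUBIC)
cv2.imwrite("pics/k5y.png",t)
E
```

```text
10.5 [0.6295 0.1328 0.1603] jaw 5.58412591363336 y [-0.0044  0.0011 -1.    ] F [-0.2811  0.6351 -1.8495] 0.043075692287709216 q6 [0.0937 0.5622 0.0806 1.0935 0.0015 1.567 ]
```

View pics/k5y.png

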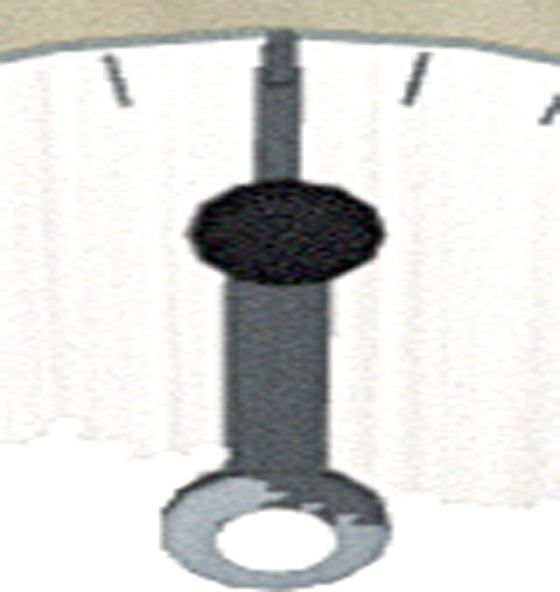

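```bash
python3 - <<'E'
from h import *
import pickle
np.set_printoptions(precision=4,suppress=True)
m=pickle.load(open("k5_wrist.pkl","rb"))
img=cv2.imread("pics/k5_wrist.png");g=cv2.cvtColor(img,cv2.COLOR_BGR2GRAY).astype(float)
def edges(r,c0=318,c1=352,th=100):
    row=g[r,c0:c1];i=np.where(row<th)[0];a,b=i[0],i[-1]
    l=a-(th-row[a])/(row[a-1]-row[a]);h=b+(th-row[b])/(row[b+1]-row[b]);return l+c0,h+c0
hub=plane(m,((276.5+.5)/7-.5+295,(538+.5)/3.7-.5+95),.035)
print(hub)
for r,z in[(106,.036),(108,.036),(110,.036),(112,.036),(116,.036),(118,.031),(122,.031),(128,.031),(134,.031),(140,.031),(176,.032),(184,.032),(192,.032),(200,.032),(208,.032)]:
    l,h=edges(r);q=plane(m,((l+h)/2,r),z);d=q-hub;print(r,round(l,2),round(h,2),np.hypot(*d[:2]).round(4),np.arctan2(d[1],d[0]).round(4))
E
```

```text
[0.6353 0.1316 0.035 ]Traceback (most recent call last):
  File "<stdin>", line 12, in <module>
  File "<stdin>", line 8, in edges
IndexError: index 34 is out of bounds for axis 0 with size 34
```

```bash
python3 - <<'E'
from h import *
import pickle
for n,hu in(("k4",267),("k5",276.5)):
    m=pickle.load(open(n+"_wrist.pkl","rb"))
    img=cv2.imread(f"pics/{n}_wrist.png");g=cv2.cvtColor(img,cv2.COLOR_BGR2GRAY).astype(float)
    def edges(r,c0=318,c1=352,th=95):
        if r<112:th=75
        row=g[r,c0:c1];i=np.where(row<th)[0];i=i[(i>0)&(i<c1-c0-1)];a,b=i[0],i[-1]
        l=a-(th-row[a])/(row[a-1]-row[a]);h=b+(th-row[b])/(row[b+1]-row[b]);return l+c0,h+c0
    hub=plane(m,((hu+.5)/7-.5+295,(538+.5)/3.7-.5+95),.035)
    for r,z in[(106,.036),(108,.036),(110,.036),(112,.036),(114,.036),(118,.031),(122,.031),(128,.031),(134,.031),(140,.031),(184,.032),(192,.032),(200,.032),(208,.032)]:
        l,h=edges(r);q=plane(m,((l+h)/2,r),z);d=q-hub;print(n,r,round(l,2),round(h,2),np.hypot(*d[:2]).round(4),np.arctan2(d[1],d[0]).round(4))
E
```

```text
k4 106 328.41 332.33 0.0933 1.6723
k4 108 328.36 332.33 0.092 1.6728
k4 110 328.4 332.3 0.0907 1.673
k4 112 327.08 349.15 0.0895 1.6148
k4 114 327.28 351.75 0.0882 1.6035
k4 118 327.33 350.45 0.0859 1.605
k4 122 327.33 334.58 0.0832 1.6691
k4 128 327.34 334.57 0.0792 1.6698
k4 134 327.59 334.69 0.0752 1.669
k4 140 327.6 334.41 0.0711 1.6711
k4 184 324.89 340.19 0.0406 1.6573
k4 192 324.81 340.18 0.0349 1.6586
k4 200 324.86 339.78 0.0291 1.6636
k4 208 324.9 339.79 0.0233 1.665
k5 106 332.78 336.61 0.0934 1.6704
k5 108 331.99 336.61 0.0921 1.6732
k5 110 332.37 336.6 0.0909 1.6718
k5 112 331.88 337.09 0.0896 1.6717
k5 114 331.0 337.64 0.0883 1.6729
k5 118 331.0 337.59 0.086 1.6719
k5 122 330.98 337.62 0.0833 1.6718
k5 128 331.02 337.53 0.0793 1.6719
k5 134 330.78 337.39 0.0753 1.6735
k5 140 330.79 337.45 0.0712 1.6731
k5 184 326.48 341.83 0.0407 1.6719
k5 192 326.49 341.54 0.0349 1.6744
k5 200 326.46 341.52 0.0292 1.6748
k5 208 326.49 341.44 0.0233 1.6756
```

{"op": "send_rows", "data": {
  "increments": [0.55,-0.008,-0.008,0.02,0,0,10,0.55,-0.016,-0.016,0.03,0,0,20,0.55,-0.024,-0.024,0.04,0,0,30,0.55,-0.032,-0.032,0.04,0,0,40,0.55,-0.04,-0.04,0.04,0,0,50,0.55,-0.048,-0.048,0.04,0,0,60,0.55,-0.056,-0.056,0.04,0,0,70,0.55,-0.064,-0.064,0.04,0,0,80,0.55,-0.0775,-0.079,0.04,0,0,90,0.55,-0.0775,-0.079,0.04,0,0,90]
}}

```text
time_s: 11.8
tcp_pos: [0.5505, 0.0544, 0.1987]
tcp_rot: [0.708, 0.033, -0.036, -0.704]
ft_force: [-0.5, 0.6, 0.2]
finger_gap: 0.0468
```

{"op": "send_rows", "data": {
  "increments": [0.55,0,0,0,0,0,10,0.55,0,0,0,0,0,20,0.55,0,0,0,0,0,30,0.55,0,0,0,0,0,40,0.55,0,0,0,0,0,50,0.55,0,0,0,0,0,60,0.55,0,0,0,0,0,70,0.55,0,0,-0.02,0,0,80,0.55,0,0,-0.04,0,0,90,0.55,0,0,-0.04,0,0,91,0.55,0,0,-0.04,0,0,91]
}}

```text
time_s: 13.18
tcp_pos: [0.5509, 0.0548, 0.159]
tcp_rot: [0.474, 0.527, -0.527, -0.469]
ft_force: [0.2, 0.4, 0.1]
finger_gap: 0.0473
```

```bash
python3 look.py h1 wrist
```

```text
13.175 [0.5509 0.0548 0.159 ] jaw -173.6379598064269 y [ 0.0054 -0.0031 -1.    ] F [0.177  0.4094 0.1374] 0.04730157117464392 q6 [-0.0311  0.3902 -0.2061  0.9689 -0.003  -1.7129]
```

View pics/h1_wrist.png

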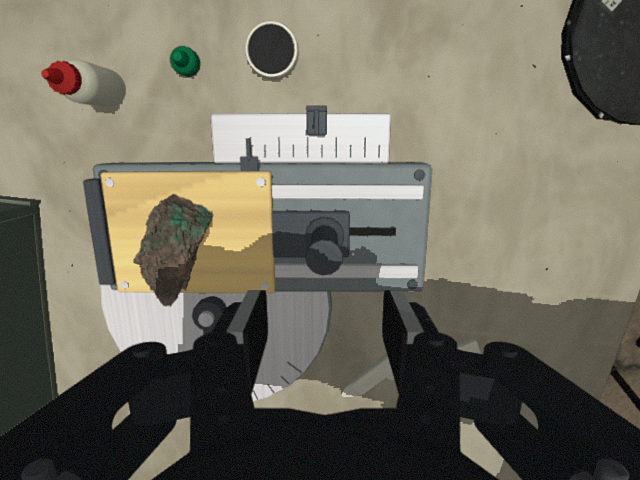

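The handle top at (325,257) is centred in the jaws. Pointer (249,140) and rider (316,120) are both clearly visible, so I'll re-measure them.

```bash
python3 - <<'E'
import cv2
t=cv2.imread("pics/h1_wrist.png")
cv2.imwrite("pics/h1z.png",cv2.resize(t[95:175,230:350],None,fx=6,fy=6,interpolation=cv2.INTER_CUBIC))
from h import *
import pickle
m=pickle.load(open("h1_wrist.pkl","rb"));print(plane(m,(325,257),.096))
E
```

```text
[0.55036802 0.05365882 0.096     ]
```

View pics/h1z.png

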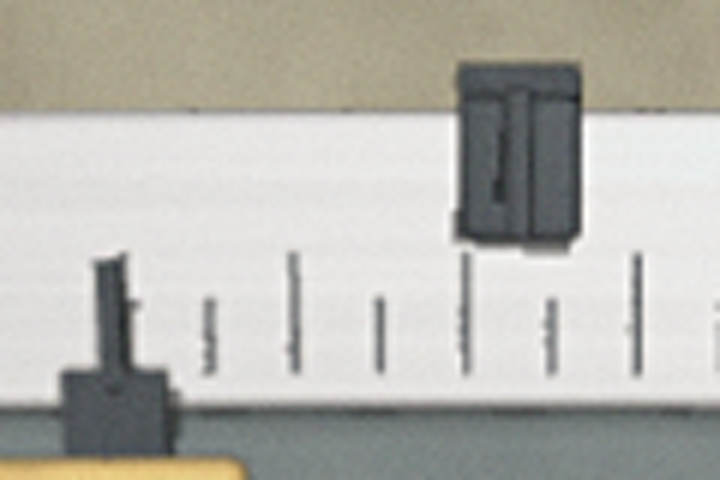

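```bash
python3 - <<'E'
from h import *
import pickle
m=pickle.load(open("h1_wrist.pkl","rb"))
z=lambda u,v:((u+.5)/6-.5+230,(v+.5)/6-.5+95)
p=plane(m,z(110,262),.038);r=plane(m,z(517,238),.045);r2=plane(m,z(518,95),.045)
ex=np.array([np.cos(.105),np.sin(.105)]);print(p,r,r2,(p-r)[:2]@ex)
E
```

```text
[ 0.61001406 -0.00638596  0.038     ] [ 0.5642665  -0.01385863  0.045     ] [ 0.56574339 -0.02876701  0.045     ] 0.046278793445395774
```

{"op": "send_rows", "data": {
  "increments": [0.55,0,-0.0005,-0.03,0,0,0,0.55,0,-0.0005,-0.06,0,0,0,0.55,0,-0.0005,-0.085,0,0,0,0.55,0,-0.0005,-0.105,0,0,0,0.55,0,-0.0005,-0.105,0,0,0,0.3,0,-0.0005,-0.105,0,0,0,0.1,0,-0.0005,-0.105,0,0,0,0,0,-0.0005,-0.105,0,0,0,0,0,-0.0005,-0.105,0,0,0,0,0,-0.0005,-0.105,0,0,0],
  "squeeze": 60
}}

```text
time_s: 14.48
tcp_pos: [0.5521, 0.0542, 0.0556]
tcp_rot: [0.474, 0.528, -0.526, -0.468]
ft_force: [0.2, 0.6, 7.0]
finger_gap: 0.0169
```

```bash
python3 look.py h2 wrist
```

```text
14.475 [0.5521 0.0542 0.0556] jaw -173.6268285055012 y [ 0.0083 -0.0032 -1.    ] F [0.1527 0.6307 6.9699] 0.01689907916161228 q6 [-0.0321  0.4989 -0.3391  0.7243 -0.003  -1.7142]
```

View pics/h2_wrist.png

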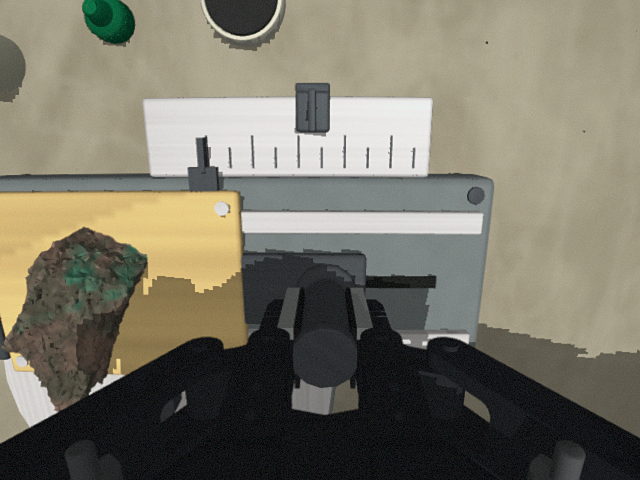

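{"op": "send_rows", "data": {
  "increments": [0,-0.001,-0.0001,0,0,0,0,0,-0.0025,-0.0003,0,0,0,0,0,-0.005,-0.0005,0,0,0,0,0,-0.008,-0.0008,0,0,0,0,0,-0.011,-0.0012,0,0,0,0,0,-0.014,-0.0015,0,0,0,0,0,-0.017,-0.0018,0,0,0,0,0,-0.02,-0.0021,0,0,0,0,0,-0.023,-0.0024,0,0,0,0,0,-0.026,-0.0027,0,0,0,0,0,-0.029,-0.0031,0,0,0,0,0,-0.032,-0.0034,0,0,0,0,0,-0.035,-0.0037,0,0,0,0,0,-0.038,-0.004,0,0,0,0,0,-0.0405,-0.0043,0,0,0,0,0,-0.042,-0.0044,0,0,0,0,0,-0.043,-0.0045,0,0,0,0,0,-0.043,-0.0045,0,0,0,0,0,-0.043,-0.0045,0,0,0,0]
}}

```text
time_s: 16.9
tcp_pos: [0.5095, 0.0496, 0.0557]
tcp_rot: [0.475, 0.528, -0.526, -0.468]
ft_force: [6.5, -0.7, -8.1]
finger_gap: 0.0166
```

```bash
python3 look.py h3 wrist; python3 - <<'E'
import cv2
t=cv2.imread("pics/h3_wrist.png")
cv2.imwrite("pics/h3z.png",cv2.resize(t[75:205,270:390],None,fx=4.6,fy=4.6,interpolation=cv2.INTER_CUBIC))
E
```

```text
16.9 [0.5095 0.0496 0.0557] jaw -173.6294107237193 y [ 0.0092 -0.0035 -1.    ] F [ 6.503  -0.7469 -8.1499] 0.016560062499839257 q6 [-0.0439  0.4318 -0.4578  0.6718 -0.0031 -1.7259]
```

View pics/h3_wrist.png

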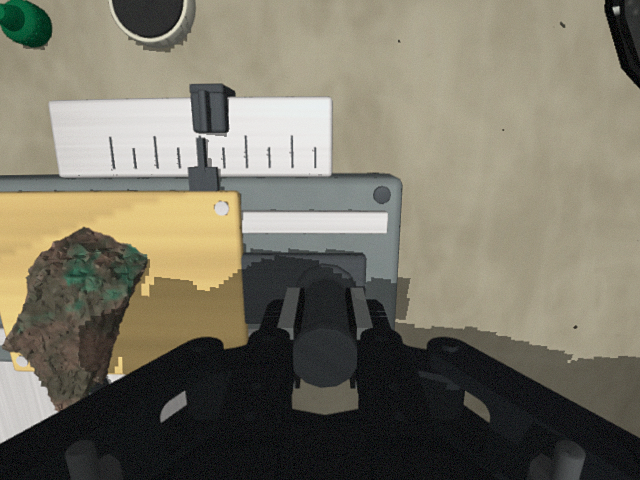

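View pics/h3z.png

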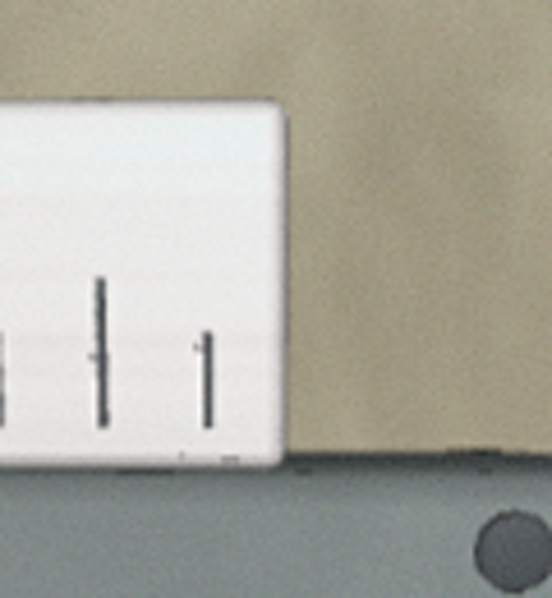

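```bash
python3 - <<'E'
import cv2
t=cv2.imread("pics/h3_wrist.png")
cv2.imwrite("pics/h3y.png",cv2.resize(t[78:198,160:260],None,fx=5,fy=5,interpolation=cv2.INTER_CUBIC))
E
```

```text
(no output)
```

View pics/h3y.png

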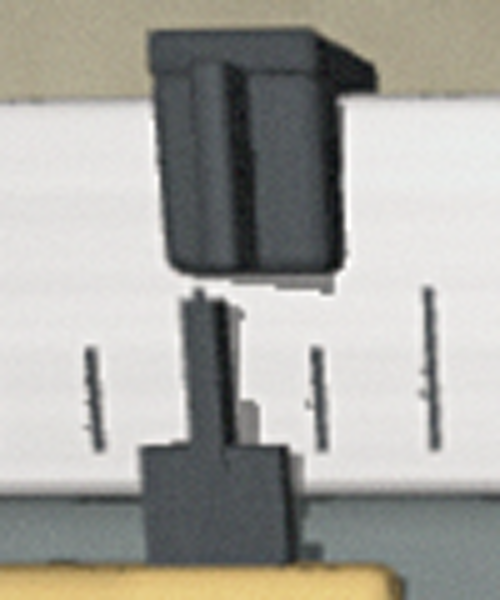

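```bash
python3 - <<'E'
from h import *
import pickle
m=pickle.load(open("h3_wrist.pkl","rb"))
z=lambda u,v:((u+.5)/5-.5+160,(v+.5)/5-.5+78)
ex=np.array([np.cos(.105),np.sin(.105)])
p=plane(m,z(199,299),.038);pb=plane(m,z(208,430),.038)
r=plane(m,z(219,262),.045);r2=plane(m,z(211,72),.045)
for q in(p,pb,r,r2):print(q,q[:2]@ex,q[:2]@[-ex[1],ex[0]])
print("remaining",(p-r)[:2]@ex,(p-r2)[:2]@ex,(pb-r)[:2]@ex, "d tcp", (np.array([.5521,.0542])-[.5095,.0496])@ex)
E
```

```text
[ 0.56804129 -0.01117455  0.038     ] 0.5637416636179284 -0.07064780238808177
[ 5.66926106e-01 -5.14472990e-04  3.80000000e-02] 0.5637498755945913 -0.059929559668442565
[ 0.56421823 -0.0143427   0.045     ] 0.5596076174477409 -0.07339782138186854
[ 0.56539402 -0.02852921  0.045     ] 0.5592900790937593 -0.08762943735056879
remaining 0.004134046170187542 0.004451584524169211 0.004142258146850376 d tcp 0.04284749614969893
```

```bash
python3 look.py h4 top scene; python3 - <<'E'
import cv2
t=cv2.imread("pics/h2_wrist.png")
a=cv2.resize(cv2.convertScaleAbs(t[75:145,280:345],alpha=1.6),None,fx=6,fy=6,interpolation=cv2.INTER_CUBIC)
b=cv2.resize(cv2.convertScaleAbs(t[125:195,170:235],alpha=1.6),None,fx=6,fy=6,interpolation=cv2.INTER_CUBIC)
cv2.imwrite("pics/h2y.png",cv2.hconcat([a,b]))
t=cv2.imread("pics/h4_top.png")[150:300,235:435]; cv2.imwrite("pics/h4tz.png",cv2.resize(t,None,fx=4,fy=4,interpolation=cv2.INTER_CUBIC))
E
```

```text
16.95 [0.5095 0.0496 0.0557] jaw -173.62770375302213 y [ 0.0092 -0.0035 -1.    ] F [ 6.9984  0.533  -6.9096] 0.016693117124032132 q6 [-0.0439  0.4318 -0.4578  0.6718 -0.0031 -1.7259]
```

View pics/h2y.png

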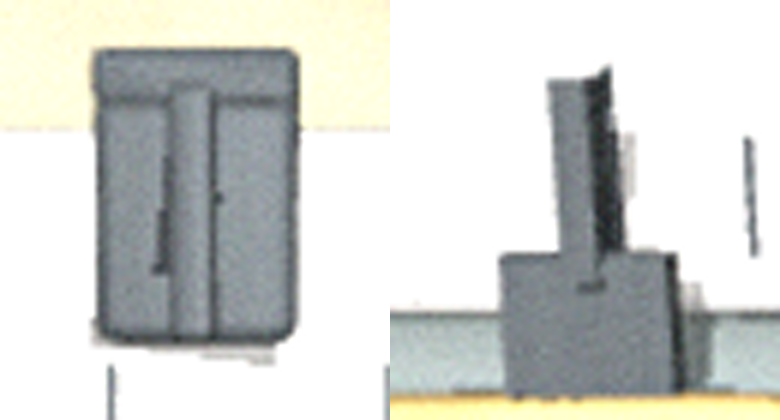

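View pics/h4tz.png

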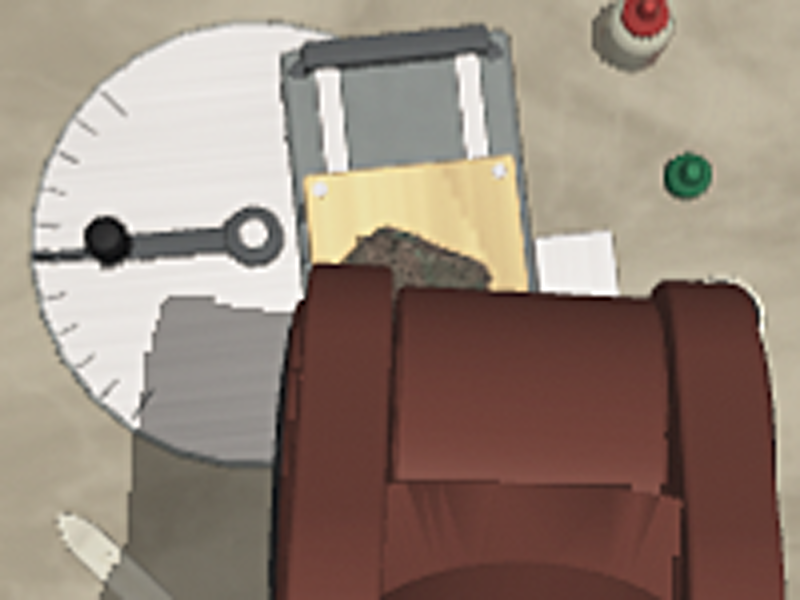

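```bash
python3 - <<'E'
from h import *
import pickle
L=lambda n:pickle.load(open(f"{n}.pkl","rb"))
w1,h1,h2,h3=L("w1"),L("h1_wrist"),L("h2_wrist"),L("h3_wrist")
ex=np.array([np.cos(.105),np.sin(.105)])
n=lambda u,v,k,x,y:((u+.5)/k-.5+x,(v+.5)/k-.5+y)
r=plane(h2,n(192,322,6,280,75),.045);print("rider h2",r,r[:2]@ex)
for nm,uv,z in(("top38",(566-390,82),.038),("top39.5",(566-390,82),.0395),("top40",(566-390,82),.040),("mid38",(578-390,82),.038)):
    p=plane(h2,n(*uv,6,170,125),z);print(nm,p,(p-r)[:2]@ex)
print("h3 rem via top38/40", [(plane(h3,n(199,299,5,160,78),z)-r)[:2]@ex for z in(.038,.04)], "ridge h3",plane(h3,n(219,262,5,160,78),.045)[:2]@ex)
print("z tri tip", tri([ray(h1,n(110,262,6,230,95)),ray(h2,n(566-390,82,6,170,125))]), tri([ray(w1,n(514,464,5,205,225)),ray(h2,n(566-390,82,6,170,125))]))
E
```

```text
rider h2 [ 0.56428226 -0.01485169  0.045     ] 0.5596179482995054
top38 [ 0.61074423 -0.0061334   0.038     ] 0.04711982280635233
top39.5 [ 0.61024553 -0.00617155  0.0395    ] 0.046619865135408195
top40 [ 0.61007929 -0.00618427  0.04      ] 0.04645321257842678
mid38 [ 0.60990747 -0.0062194   0.038     ] 0.04627865323767208
h3 rem via top38/40 [np.float64(0.004123715318423109), np.float64(0.0034579851955157523)] ridge h3 0.5596076174477409
z tri tip [ 0.60883947 -0.00636808  0.04375684] [ 0.6101931  -0.00623397  0.03993112]
```

{"op": "send_rows", "data": {
  "increments": [0,-0.001,-0.0001,0,0,0,0,0,-0.002,-0.0002,0,0,0,0,0,-0.003,-0.0003,0,0,0,0,0,-0.0037,-0.0004,0,0,0,0,0,-0.0037,-0.0004,0,0,0,0,0,-0.0037,-0.0004,0,0,0,0]
}}

```text
time_s: 17.8
tcp_pos: [0.5061, 0.0492, 0.0557]
tcp_rot: [0.475, 0.528, -0.526, -0.468]
ft_force: [6.5, 1.1, -8.7]
finger_gap: 0.0167
```

```bash
python3 look.py h5 wrist scene; python3 - <<'E'
import cv2
t=cv2.imread("pics/h5_wrist.png")
a=cv2.resize(cv2.convertScaleAbs(t[78:198,150:250],alpha=1.6),None,fx=5,fy=5,interpolation=cv2.INTER_CUBIC)
cv2.imwrite("pics/h5y.png",a)
t=cv2.imread("pics/h5_scene.png")
cv2.imwrite("pics/h5s.png",cv2.resize(t[160:310,205:405],None,fx=4,fy=4,interpolation=cv2.INTER_CUBIC))
E
```

```text
17.8 [0.5061 0.0492 0.0557] jaw -173.62731641986696 y [ 0.01   -0.0034 -0.9999] F [ 6.4842  1.0721 -8.6922] 0.01669790238735737 q6 [-0.0451  0.4261 -0.4677  0.6669 -0.003  -1.7271]
```

View pics/h5y.png

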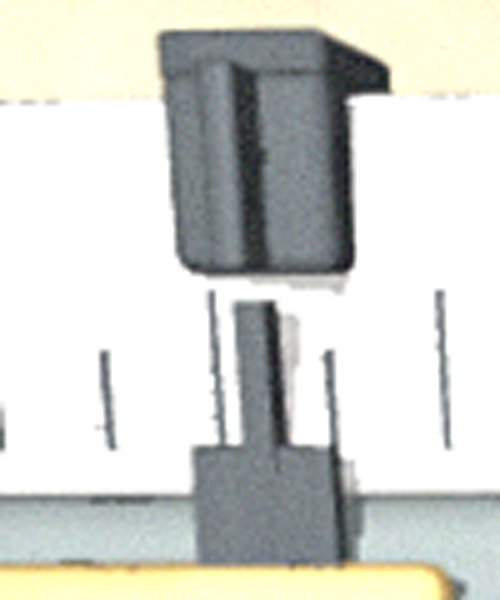

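View pics/h5s.png

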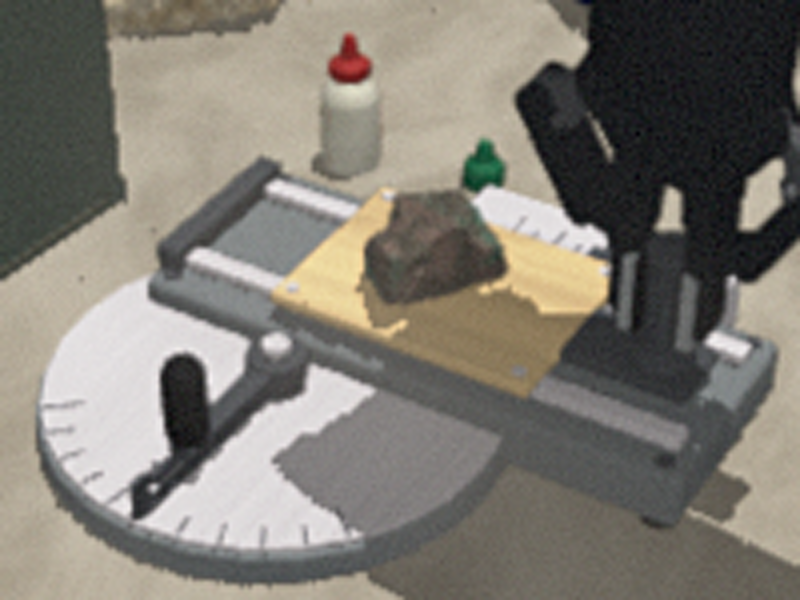

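View pics/h5_wrist.png

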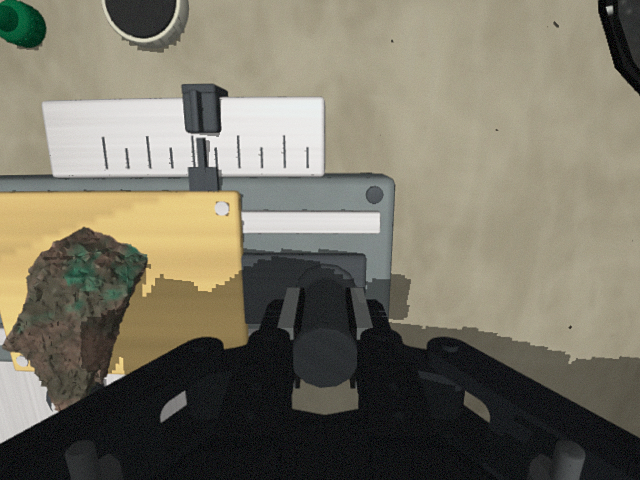

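```bash
python3 - <<'E'
from h import *
import pickle
m=pickle.load(open("h5_wrist.pkl","rb"))
ex=np.array([np.cos(.105),np.sin(.105)])
n=lambda u,v,k=5,x=150,y=78:((u+.5)/k-.5+x,(v+.5)/k-.5+y)
g=lambda u,v,z:plane(m,n(u,v),z)[:2]@ex
print("ridge",g(229,262,.045),g(220,70,.045),"ptr",[g(250,302,z) for z in(.038,.0395,.04)],"mid",g(256,302,.038))
a=cv2.imread("pics/h5_wrist.png")
print(cv2.cvtColor(a,cv2.COLOR_BGR2GRAY)[140:146,192:212]);print(cv2.cvtColor(a,cv2.COLOR_BGR2GRAY)[112:131:3,184:212])
E
```

```text
ridge 0.5594784019161343 0.5591612860927129 ptr [np.float64(0.5603440066855061), np.float64(0.5598440497580298), np.float64(0.559677397448871)] mid 0.5598385238581554
[[ 77 150 224 203 125  72  78  83  86  78  63  35  30  88 147 151 155 224
  236 232]
 [ 75 127 214 218 141  81  80  81  85  81  69  39  33  57 121 128 122 148
  227 232]
 [ 76 120 210 227 149  79  75  85  80  87  72  34  32  55 122 133 127 127
  232 235]
 [ 79 122 215 241 167  80  79  78  88  83  74  42  24  58 124 135 125 134
  234 234]
 [ 82 128 218 243 173  81  74  76  79  80  72  46  27  41 122 135 129 139
  233 233]
 [ 92 104 210 244 172  83  80  80  83  89  87  47  25  43 123 137 127 137
  235 234]]
[[ 76  67  82  78  84  81  79  71  81  85  87  90  81  65  38  38  24  27
   58  82  88  81  78  81  86  85  88  88]
 [ 89  62  77  84  74  83  73  66  77  80  88  93  89  64  47  29  26  35
   55  79  86  85  86  87  89  88  83  87]
 [111  66  76  77  85  81  81  71  77  80  85  91  85  76  40  25  26  29
   52  76  87  81  83  82  87  82  86  87]
 [141  68  72  84  78  83  72  74  72  82  85  89  93  77  53  31  35  32
   41  71  85  81  81  82  84  87  82  81]
 [188  74  73  74  82  82  76  74  74  77  81  89  87  84  56  36  31  30
   39  72  86  85  83  85  84  84  79  91]
 [228  79  59  78  80  80  78  78  73  82  82  88  89  79  64  41  35  39
   31  57  77  84  84  85  83  81  83  91]
 [231 179  77  55  59  57  67  68  57  71  76  81  83  78  63  36  38  32
   32  44  65  75  68  67  71  70  70  69]]
```

```bash
python3 - <<'E'
from bench import robot
s=robot.sense();print(s["time_s"],s["tcp_pos"],s["ft_force"],s["finger_gap"])
print(robot.job_done())
s=robot.sense();print(s["time_s"],s["tcp_pos"],s["ft_force"],s["finger_gap"])
E
```

```text
17.9 [0.50616099 0.04917778 0.05572954] [ 6.16014699  0.81756966 -8.02673566] 0.016678642069754647
the job is handed in; nothing more can be done
None
the job is handed in; nothing more can be done
```

I turned the damper lever to the index fin, then pulled the table out to the rider. I handed the job in at 17.9 s with the gripper still holding the handle; no verdict was reported.

- **Lever:** I turned it about 47°. A check after letting go showed it roughly 0.8° short, so I gripped the knob again and corrected it. The second check put the lever and the fin within about 0.003 rad of each other.
- **Table:** I pulled it about 46.3 mm with a 60 N grip. The last wrist picture put the pointer 0.2–0.9 mm short of the rider, most likely about 0.3 mm, so I left it there.
- **Stone:** It rode along without visibly shifting, the same in the wrist view before and after the pull.
- **Other things:** The rider measured at the same place before and after. I saw nothing else disturbed in the last pictures, but the white bars and the bottle weren't in the final wrist view.
- **Disagreement:** My first high view put the rider at only 44.0 mm of travel. I think I mistook the ridge's shaded side for its top there. The closer views gave 46–47 mm, and I used those.
- **Forces:** The largest total force in the readings I took was about 11 N, well below the limits.

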